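# Close the strip jig: cover onto its pin, press and hold

## Robot

A 6-joint arm with a two-finger parallel gripper is mounted at the origin on the work surface. World frame = base frame: x ahead of the robot, y to its left, z up, the work surface at z = 0. Lengths are in m, angles in degrees, forces in N, time in s.
With the tool pointing down it reaches from about 0.325 to 0.775 m from the base axis. Payload 5.5 kg.
Tool frame: the origin (TCP) lies midway between the tips of the shut fingers; the grasp point (between the pads) lies 19 mm behind it; z points along the fingers, y is the line along which they close (so a half turn about z gives the same grasp; the last joint's range is limited). The gripper opens to 88 mm and grips with 3 to 60 N. Pads are 20 mm wide; open, the fingers measure 115 mm over their backs; the gripper's body (75 mm by 178 mm) begins 61 mm behind the grasp point.
Start: joints at [-68.795, 5.22, 70.514, -0, 104.267, -3.249], TCP at [0.248, -0.546, 0.223] pointing down, gripper open.
Joint ranges: [-164.24, 164.24], [-49.07, 125.15], [9.68, 141.18], [-86.29, 266.29], [3.28, 154.24], [-151.56, 151.56]. Speed limits (degrees/s): [147.25, 147.25, 172.46, 180, 180, 180].

## Interface

Orientations are given as a 3x3 rotation matrix whose columns are the frame's x, y, z axes.
In Python, from cell import telemetry, eyes, hand_in gives the robot as it stands.
- The arm moves only by the tool drive_tool, never from a script. Its argument "steps" is a list of rows, each a list of 3 entries, a list of its own where there are three numbers: the turn, a rotation vector about the tool's x, y, z in degrees, then the shift along the tool's x, y, z in m, then the closure, from 0 (fully open) to 1 (shut). A call has exactly 10 rows; each row shifts and turns the commanded pose from where the row before left it, along the tool's axes as they then stand; what a row does not reach is not made up. A row lasts 1/12 s, in which the tool goes at most 41.7 mm and 7.16 degrees, less where a joint would pass 70% of its speed; a pose out of reach is approached as far as the arm can. A call is refused whole if a number of a shift passes 0.0417 or a number of a turn 7.16, either way. A call with a gripper value outside its range is refused whole. The fingers move at their own pace and stop on an object; "grip_force" is the grip in N (left out, the last holds). Time passes only in rows, so rows that do not move let the fingers close, or fill a call up. It gives the time, the measured TCP pose, the force, the opening and the grip force at its end, in the units of the state.
- telemetry.get_state(): the state, without advancing time (a new reading comes with each control period).
- eyes.get_image(name): name is "scene" or "side" or "wrist"; returns (picture, depth): 420x560x3 uint8, red, green, blue; 420x560 float32, m along the optical axis (not along the pixel's ray), 0 where there is no reading.
- eyes.get_calibration(name): a dict with "fov_y" (degrees; the focal length in pixels is half the picture's height over the tangent of half this angle, whatever the lens; pixels are square), "cx", "cy" (the principal point, pixels), "xyz" and "attitude" of the camera in the world. Camera axes: x right, y up, looking along -z (the intrinsics and any distortion apply to the point x, -y, -z); pixel columns grow to the right and rows downward; lengths in m; the calibration is good to about 2 mm. A picture is of the moment at which its call begins: read the wrist's pose just before it. get_calibration takes no time and is no camera call; for the wrist camera it gives the pose at the moment of the call.
- hand_in(): hands the job in; it is judged then, once.
The state is a dict: "clock": time; "q": joint angles; "joint_vel": joint speeds; "joint_efforts": joint torques, N m; "position": TCP position; "tcp_rot": TCP orientation; "ft_force": force on the tool from outside, world axes, zero at the start; "torque": the same for the moment, N m; "opening": finger opening in m; "gripper_force": force on a finger pad.
Only numpy, scipy, OpenCV 4.12 (cv2) and the standard library are available. Lean on these libraries where they do the work, as an engineer would, in place of code of your own. Each camera call takes 0.05 s, during which the arm holds its last target. There are 200 camera calls.

## Task

Lift the green cover (it has a black handle) onto the aluminium jig, red end over red end, and slide it as needed until the hidden hole underneath drops over the locating pin. Then press it down squarely against the spring until it is fully home on both end blocks. Finish while still holding it pressed down, and leave the tray, bottle and brush where they are.

Things in the scene. Friction and masses are not known exactly. Their poses are not given: they have to be found in the camera images.
- jig: Aluminium jig fixed to the bench, base 160 x 110 x 10 mm. Origin: centre of its underside; x along its length, z up. End blocks, 84 mm wide, at x -75 to -34 and 34 to 75 mm, tops at z 28 mm; the -x one has a red outer band and the pin. Between them a black sprung platen, 62 x 76 mm, with three clear strips fixed across it, 96 mm long, tops at z 34 mm when free.
- pin_tip (a point): Centre of the top of the steel locating pin, 43 mm above the bench, at x = -46, y = 0 mm in the jig's frame. Pin diameter 12 mm, standing 15 mm above its end block, the top 2.5 mm tapered to 9 mm diameter.
- jig_far_end (a point): Point on top of the other end block (no red band, no pin), at x = 60, y = 0, z = 28 mm in the jig's frame; the cover's far-end point belongs directly on it.
- platen (a joint): How far the sprung platen with the strips is pressed down (m): 0 free, 0.006 when the cover is fully home on the end blocks. The spring holds up the cover's own weight (starts to yield at about 5 N, about 12 N at 0.006 in all, cover's weight included).
- cover: Loose green plate 130 x 80 x 22 mm, about 0.3 kg, black bar handle on top. Origin: centre of its underside; x along its length, z up. A red band on top marks its -x end, where the hole is. In place its axes point as the jig's and its centre is over the jig's, underside at z 28 mm when home.
- cover_grip (a point): Place to grip on the handle, at x = 0, y = 0, z = 48 mm in the cover's frame. The handle is 70 mm long along the cover's x, 18 mm wide across y (grip across this width), from 22 to 62 mm above the plate's underside.
- cover_bore (a point): Centre of the mouth of the blind hole in the cover's underside, at x = -46, y = 0, z = 0 mm in the cover's frame. Hole diameter 13.5 mm, 18 mm deep, small chamfer: it cannot be seen from above.
- cover_far_end (a point): Point on the cover's underside near the end without the red band, at x = 60, y = 0, z = 0 mm in the cover's frame.
- strip_tray: Bystander: open blue tray 110 x 150 x 45 mm of clear strips. Origin: centre of its underside.
- glue_bottle: Bystander: closed bottle, 56 mm diameter, 130 mm tall, orange cap. Origin: centre of its underside.
- dust_brush: Bystander: bench brush about 200 mm long, lying on the bench beyond the work. Origin: on its underside.
Not all that is in view belongs to the job. What is shaped like the cover but pink is not meant.

How it is judged:
By the outcome, as a careful person would: the job done as asked, in the order asked, and still so for the second after the job is handed in, while the arm keeps its last pose, push and grip.
It also fails if it takes over 42 s, if anything falls off the work surface, if the arm or the gripper's body presses on something with over 40 N, if the wrist force passes 120 N, or if a joint passes its speed limit or range.

## Working session

There is one attempt and no reset: what is moved stays moved. The work goes in short steps, Python scripts to look and compute and a tool call to move; the robot and the scene stay as the last step left them, time stands still between calls to the robot, and variables do not carry over. Pictures are saved under pics/ and viewed, at most 10 in all, crops included, and the job is handed in when it is done.

Besides the shell and the picture viewer there is one more tool, called after "Emit:" by a JSON object that holds its "method" and its "body", one argument or row to a line. drive_tool: Moves the arm, as the interface text tells. Its arguments: {"type":"object","properties":{"steps":{"type":"array"},"grip_force":{"type":"number"}},"required":["steps"]}

```bash
mkdir -p pics; ls; python3 - <<'E'
from cell import telemetry, eyes
import cv2, numpy as np
s=telemetry.get_state()
for k in('clock','position','tcp_rot','opening','ft_force'):print(k,s[k])
ims=[]
for n in('scene','side'):
    c=eyes.get_calibration(n);print(n,c)
    p,d=eyes.get_image(n); np.savez(f'pics/{n}0.npz',p=p,d=d)
    cv2.imwrite(f'pics/{n}0.png',p[:,:,::-1])
    print((d>0).mean())
E
```

```text
pics
clock 0.0
position [ 0.24826248 -0.54590839  0.22153378]
tcp_rot [[ 9.10308380e-01  4.13930129e-01 -7.08862242e-04]
 [ 4.13930727e-01 -9.10306689e-01  1.75644248e-03]
 [ 8.17624201e-05 -1.89232417e-03 -9.99998206e-01]]
opening 0.08819512436801645
ft_force [0.27053912 0.14615169 0.95479176]
scene {'fov_y': 43.5860371116874, 'cx': 277.4401404658836, 'cy': 215.148899283725, 'xyz': array([1.10795057, 0.96533111, 1.35865004]), 'attitude': array([[-0.89313677, -0.35176113,  0.28030485],
       [ 0.44960132, -0.68038824,  0.5787318 ],
       [-0.01285923,  0.64291208,  0.76583203]])}
0.996156462585034
side {'fov_y': 57.49126022732173, 'cx': 275.21200859911414, 'cy': 204.52999770240038, 'xyz': array([0.53920005, 0.82712075, 0.80088666]), 'attitude': array([[-0.99632316,  0.05370433, -0.06675326],
       [-0.0854496 , -0.6793369 ,  0.72883451],
       [-0.00620638,  0.73185874,  0.6814281 ]])}
0.9961522108843538
```

View pics/scene0.png

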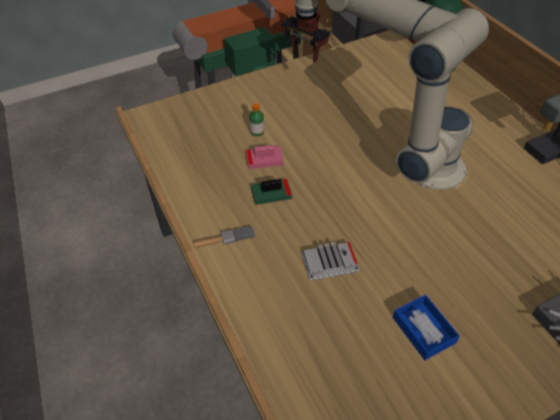

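View pics/side0.png

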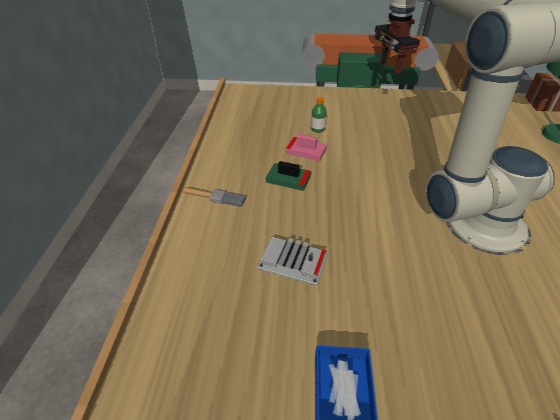

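The scene view shows a pink look-alike at (265,156), the green cover with its black handle at (271,190), and the jig at (331,260). In the side view they are at (306,147), (289,176) and (293,259). The green one fits the description: it has a green plate, black handle and red band at right. I'll measure it and confirm with an enlarged crop.

```bash
cat > h.py <<'E'
import numpy as np, cv2
from cell import telemetry, eyes
def pts(d,cal,uv):
    uv=np.asarray(uv,float); f=210/np.tan(np.radians(cal['fov_y'])/2)
    z=d[uv[:,1].astype(int),uv[:,0].astype(int)]
    c=np.c_[(uv[:,0]-cal['cx'])/f*z,-(uv[:,1]-cal['cy'])/f*z,-z]
    return c[z>0]@np.asarray(cal['attitude']).T+cal['xyz']
def ray(cal,uv,h):
    uv=np.atleast_2d(np.asarray(uv,float)); f=210/np.tan(np.radians(cal['fov_y'])/2)
    r=np.c_[(uv[:,0]-cal['cx'])/f,-(uv[:,1]-cal['cy'])/f,-np.ones(len(uv))]@np.asarray(cal['attitude']).T
    return cal['xyz']+r*((h-cal['xyz'][2])/r[:,2])[:,None]
def mask(p,kind,roi):
    H=cv2.cvtColor(p,cv2.COLOR_RGB2HSV); h,s,v=[H[...,i].astype(int) for i in range(3)]
    m={'green':(abs(h-75)<22)&(s>90)&(v>25),'red':((h<8)|(h>172))&(s>150)&(v>60),'grey':(s<45)&(v>70),'dark':(v<45)}[kind]
    x0,y0,x1,y1=roi; o=np.zeros(m.shape,bool); o[y0:y1,x0:x1]=m[y0:y1,x0:x1]; return o
E
python3 - <<'E'
from h import *
R={'scene':dict(c=(245,174,298,207),j=(298,235,364,284)),'side':dict(c=(260,158,317,192),j=(255,230,332,288))}
crops=[]
for n in R:
    f=np.load(f'pics/{n}0.npz');p,d=f['p'],f['d'];cal=eyes.get_calibration(n)
    for o,k in(('c','green'),('c','red'),('c','dark'),('j','grey'),('j','red')):
        m=mask(p,k,R[n][o]);v,u=np.nonzero(m)
        P=pts(d,cal,np.c_[u,v]); 
        zz=np.percentile(P[:,2],[5,50,95]); 
        Q=P[P[:,2]>0.015]; r=cv2.minAreaRect((Q[:,:2]*1000).astype(np.float32))
        print(n,o,k,len(u),'mean',P.mean(0).round(4),'z',zz.round(4),'rect',np.round(r[0],1),np.round(r[1],1),round(r[2],1))
    for o in 'cj':
        x0,y0,x1,y1=R[n][o]; crops.append(cv2.resize(p[y0:y1,x0:x1],(390,290),interpolation=cv2.INTER_CUBIC))
im=np.vstack([np.hstack(crops[:2]),np.hstack(crops[2:])]);cv2.imwrite('pics/crop0.png',im[:,:,::-1])
E
```

```text
scene c green 402 mean [ 0.6063 -0.1463  0.0213] z [0.0124 0.0214 0.029 ] rect [ 597.3 -159.2] [ 86.3 105.4] 76.4
scene c red 77 mean [ 0.5329 -0.1454  0.0223] z [0.0164 0.0222 0.0273] rect [ 532.1 -147.8] [82.9 15.8] 76.5
scene c dark 217 mean [ 0.589  -0.1548  0.0483] z [0.0266 0.0508 0.0648] rect [ 594.2 -159.2] [44.8 80.6] 45.8
scene j grey 1318 mean [0.5636 0.1948 0.0234] z [0.0052 0.0268 0.0364] rect [555.8 188.1] [111.7 149.2] 77.0
scene j red 51 mean [0.4816 0.2    0.0271] z [0.021  0.0277 0.0332] rect [481.7 200. ] [78.8  9.1] 77.0
side c green 489 mean [ 0.5972 -0.138   0.0172] z [0.0031 0.0197 0.0232] rect [ 585.6 -155.9] [ 82.8 130.2] 75.1
side c red 85 mean [ 0.533  -0.144   0.0214] z [0.0196 0.0214 0.0237] rect [ 533.6 -143.3] [82.9 17.7] 74.0
side c dark 258 mean [ 0.5854 -0.1511  0.0459] z [0.0257 0.0476 0.0615] rect [ 585.2 -155. ] [19.2 69. ] 75.5
side j grey 1837 mean [0.5562 0.2014 0.0223] z [0.0064 0.0264 0.0343] rect [552.1 185.9] [ 97.5 150.6] 75.5
side j red 87 mean [0.4848 0.2048 0.0281] z [0.0258 0.0279 0.0305] rect [484.4 202.8] [82.9  8.5] 74.9
```

View pics/crop0.png

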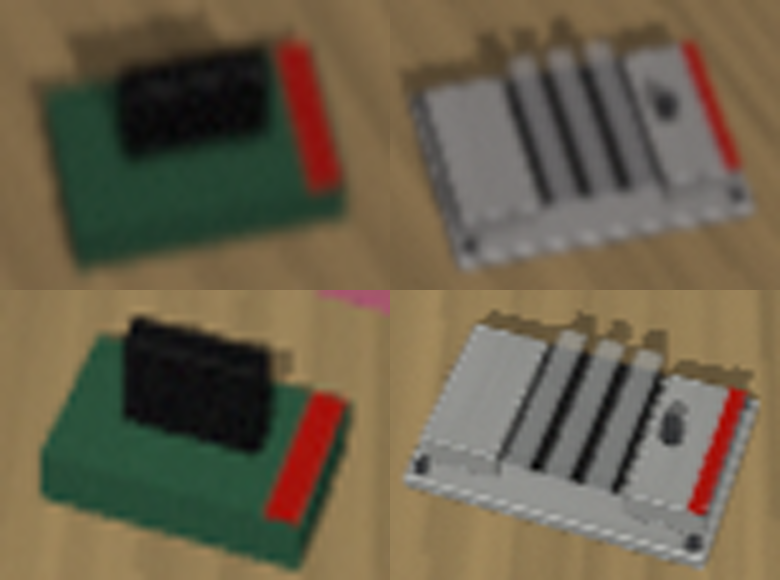

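The crops confirm it: a green plate, black handle and red band at the lower-x end, and the jig's red band and pin also at the lower-x end. The cover is at about (0.586,-0.156) and the jig at about (0.555,0.186), both with their x axes at about -14.5° yaw. I'll move above the cover.

Emit:
{"method": "drive_tool", "body": {
  "steps": [
    [[0, 0, 0], [0.037, -0.0169, 0], 0],
    [[0, 0, 0], [0.037, -0.0169, 0], 0],
    [[0, 0, 0], [0.037, -0.0169, 0], 0],
    [[0, 0, 0], [0.037, -0.0169, 0], 0],
    [[0, 0, 0], [0.037, -0.0169, 0], 0],
    [[0, 0, 0], [0.037, -0.0169, 0], 0],
    [[0, 0, 0], [0.037, -0.0169, 0], 0],
    [[0, 0, 0], [0.037, -0.0169, 0], 0],
    [[0, 0, 0], [0.037, -0.0169, 0], 0],
    [[0, 0, 0], [0.037, -0.0169, 0], 0]
  ]
}}

```text
clock: 0.93
position: [0.5161, -0.2373, 0.2222]
tcp_rot: [[0.91, 0.414, -0.001], [0.414, -0.91, 0.0], [-0.0, -0.0, -1.0]]
ft_force: [-1.1, -0.1, 0.2]
opening: 0.0881
gripper_force: 0.0
```

Emit:
{"method": "drive_tool", "body": {
  "steps": [
    [[0, 0, 0], [0.033, -0.015, 0], 0],
    [[0, 0, 0], [0.033, -0.015, 0], 0],
    [[0, 0, 0], [0.033, -0.015, 0], 0],
    [[0, 0, 6.5], [0, 0, 0], 0],
    [[0, 0, 6.5], [0, 0, 0], 0],
    [[0, 0, 6.5], [0, 0, 0], 0],
    [[0, 0, 6.5], [0, 0, 0], 0],
    [[0, 0, 6.5], [0, 0, 0], 0],
    [[0, 0, 6.5], [0, 0, 0], 0],
    [[0, 0, 0], [0, 0, 0], 0]
  ]
}}

```text
clock: 1.77
position: [0.5866, -0.1572, 0.222]
tcp_rot: [[0.967, -0.255, -0.001], [-0.255, -0.967, 0.0], [-0.001, -0.0, -1.0]]
ft_force: [0.1, -1.0, -0.5]
opening: 0.088
gripper_force: 0.0
```

```bash
python3 - <<'E'
from h import *
s=telemetry.get_state();cal=eyes.get_calibration('wrist');p,d=eyes.get_image('wrist')
print(s['clock'],s['position'],s['tcp_rot']);print(cal)
np.savez('pics/w1.npz',p=p,d=d);cv2.imwrite('pics/w1.png',p[:,:,::-1])
E
```

```text
1.7667 [ 0.58657515 -0.15715497  0.22196223] [[ 9.66950500e-01 -2.54961777e-01 -1.10557853e-03]
 [-2.54961571e-01 -9.66951132e-01  3.25399793e-04]
 [-1.15200492e-03 -3.27654529e-05 -9.99999336e-01]]
{'fov_y': 58.562785542557684, 'cx': 281.5260000487953, 'cy': 213.2680858459507, 'xyz': array([ 0.6693794 , -0.17801529,  0.38436497]), 'attitude': array([[-2.54964374e-01,  9.20961789e-01,  2.94656667e-01],
       [-9.66950447e-01, -2.42848246e-01, -7.76631336e-02],
       [ 3.20761272e-05, -3.04719728e-01,  9.52442065e-01]])}
```

View pics/w1.png

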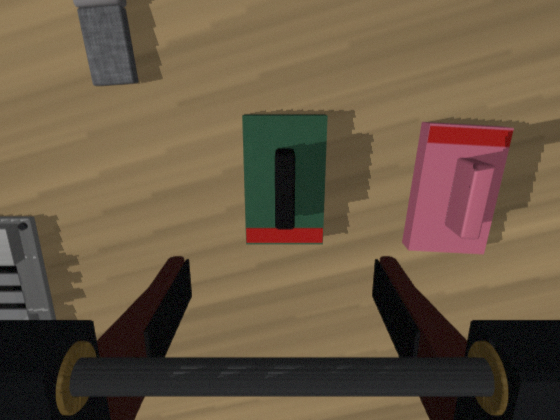

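The wrist view shows the green cover (243–327, 113–244) with its handle at about (285,188), and the pink one at right at (458,187). I'll refine the cover's pose from here.

```bash
cat >> h.py <<'E'
def coverpose(p,cal,roi,htop):
    "plate outline (green+red+dark in roi) cast to height htop"
    m=mask(p,'green',roi)|mask(p,'red',roi); m=cv2.morphologyEx(m.astype(np.uint8),cv2.MORPH_CLOSE,np.ones((35,35)))
    c=max(cv2.findContours(m,cv2.RETR_EXTERNAL,cv2.CHAIN_APPROX_NONE)[0],key=cv2.contourArea)
    return cv2.minAreaRect((ray(cal,c[:,0]+0.0,htop)[:,:2]*1000).astype(np.float32))
E
python3 - <<'E'
from h import *
f=np.load('pics/w1.npz');p,d=f['p'],f['d'];cal=eyes.get_calibration('wrist');roi=(225,95,345,260)
print('plate',coverpose(p,cal,roi,0.022))
v,u=np.nonzero(mask(p,'red',roi));P=ray(cal,np.c_[u,v],.022)[:,:2]*1000;print('red',cv2.minAreaRect(P.astype(np.float32)))
g=pts(d,cal,np.c_[u,v]);print('red z',np.median(g[:,2]))
v,u=np.nonzero(mask(p,'dark',(262,130,308,240)));g=pts(d,cal,np.c_[u,v]);t=g[g[:,2]>.056];print('handle top',len(t),np.median(t[:,2]),cv2.minAreaRect((t[:,:2]*1000).astype(np.float32)))
E
```

```text
plate ((588.2177734375, -159.29537963867188), (79.06692504882812, 128.14210510253906), 75.5780258178711)
red ((533.674560546875, -145.26876831054688), (79.06692504882812, 15.506311416625977), 75.5780258178711)
red z 0.023338322565079755
handle top 1497 0.06231152784777333 ((588.00244140625, -159.51824951171875), (17.523271560668945, 68.31525421142578), 75.407958984375)
```

Cover centre is (0.588,-0.1594), yaw -14.5°. The sizes check out: 128 x 79 mm, with the handle top at 62 mm. Next I'll descend and grip.

Emit:
{"method": "drive_tool", "body": {
  "steps": [
    [[0, 0, -0.2], [0.002, 0.002, 0.02], 0],
    [[0, 0, 0], [0, 0, 0.024], 0],
    [[0, 0, 0], [0, 0, 0.025], 0],
    [[0, 0, 0], [0, 0, 0.025], 0],
    [[0, 0, 0], [0, 0, 0.025], 0],
    [[0, 0, 0], [0, 0, 0.025], 0],
    [[0, 0, 0], [0, 0, 0.022], 0],
    [[0, 0, 0], [0, 0, 0.016], 0],
    [[0, 0, 0], [0, 0, 0.011], 0],
    [[0, 0, 0], [0, 0, 0], 0]
  ],
  "grip_force": 45
}}

```text
clock: 2.65
position: [0.5864, -0.1591, 0.0262]
tcp_rot: [[0.969, -0.245, -0.005], [-0.245, -0.969, 0.002], [-0.005, -0.0, -1.0]]
ft_force: [-0.8, -0.3, -0.1]
opening: 0.088
gripper_force: 0.0
```

Emit:
{"method": "drive_tool", "body": {
  "steps": [
    [[0, 0, 0], [0, 0, 0], 0.4],
    [[0, 0, 0], [0, 0, 0], 0.6],
    [[0, 0, 0], [0, 0, 0], 0.8],
    [[0, 0, 0], [0, 0, 0], 1],
    [[0, 0, 0], [0, 0, 0], 1],
    [[0, 0, 0], [0, 0, 0], 1],
    [[0, 0, 0], [0, 0, 0], 1],
    [[0, 0, 0], [0, 0, 0], 1],
    [[0, 0, 0], [0, 0, 0], 1],
    [[0, 0, 0], [0, 0, 0], 1]
  ]
}}

```text
clock: 3.48
position: [0.5881, -0.1597, 0.0296]
tcp_rot: [[0.969, -0.248, -0.0], [-0.248, -0.969, 0.0], [-0.0, -0.0, -1.0]]
ft_force: [0.5, 0.6, -0.7]
opening: 0.0249
gripper_force: 0.0
```

Emit:
{"method": "drive_tool", "body": {
  "steps": [
    [[0, 0, 0], [0, 0, 0], 1],
    [[0, 0, 0], [0, 0, 0], 1],
    [[0, 0, 0], [0, 0, 0], 1],
    [[0, 0, 0], [0, 0, 0], 1],
    [[0, 0, 0], [0, 0, -0.005], 1],
    [[0, 0, 0], [0, 0, -0.01], 1],
    [[0, 0, 0], [0, 0, -0.015], 1],
    [[0, 0, 0], [0, 0, -0.02], 1],
    [[0, 0, 0], [0, 0, -0.025], 1],
    [[0, 0, 0], [0, 0, -0.025], 1]
  ]
}}

```text
clock: 4.32
position: [0.5876, -0.1594, 0.1305]
tcp_rot: [[0.969, -0.248, -0.001], [-0.248, -0.969, 0.001], [-0.001, -0.0, -1.0]]
ft_force: [0.7, -1.4, -2.7]
opening: 0.0175
gripper_force: 45.0
```

Emit:
{"method": "drive_tool", "body": {
  "steps": [
    [[0, 0, 0], [-0.005, -0.008, -0.01], 1],
    [[0, 0, 0], [-0.01, -0.015, -0.01], 1],
    [[0, 0, 0], [-0.0155, -0.023, -0.01], 1],
    [[0, 0, 0], [-0.0155, -0.023, -0.01], 1],
    [[0, 0, 0], [-0.0155, -0.023, -0.01], 1],
    [[0, 0, 0], [-0.0155, -0.023, 0], 1],
    [[0, 0, 0], [-0.0155, -0.023, 0], 1],
    [[0, 0, 0], [-0.0155, -0.023, 0], 1],
    [[0, 0, 0], [-0.0155, -0.023, 0], 1],
    [[0, 0, 0], [-0.0155, -0.023, 0], 1]
  ]
}}

```text
clock: 5.15
position: [0.5035, 0.077, 0.1793]
tcp_rot: [[0.969, -0.248, -0.001], [-0.248, -0.969, 0.0], [-0.001, -0.0, -1.0]]
ft_force: [0.1, 0.7, -3.6]
opening: 0.0178
gripper_force: 45.0
```

Emit:
{"method": "drive_tool", "body": {
  "steps": [
    [[0, 0, 0], [-0.0155, -0.023, 0], 1],
    [[0, 0, 0], [-0.0155, -0.023, 0], 1],
    [[0, 0, 0], [-0.0155, -0.023, 0], 1],
    [[0, 0, 0], [-0.0155, -0.023, 0], 1],
    [[0, 0, 0], [-0.01, -0.015, 0], 1],
    [[0, 0, 0], [-0.005, -0.008, 0], 1],
    [[0, 0, 0], [0, 0, 0], 1],
    [[0, 0, 0], [0, 0, 0], 1],
    [[0, 0, 0], [0, 0, 0], 1],
    [[0, 0, 0], [0, 0, 0], 1]
  ]
}}

```text
clock: 5.98
position: [0.4591, 0.2048, 0.1796]
tcp_rot: [[0.968, -0.249, -0.0], [-0.249, -0.968, -0.0], [0.0, 0.0, -1.0]]
ft_force: [-0.3, -0.2, -3.1]
opening: 0.0177
gripper_force: 45.0
```

```bash
python3 - <<'E'
from h import *
s=telemetry.get_state();cal=eyes.get_calibration('wrist');p,d=eyes.get_image('wrist')
print(s['clock'],s['position'],s['tcp_rot'],s['ft_force'],s['opening'])
np.savez('pics/w2.npz',p=p,d=d);cv2.imwrite('pics/w2.png',p[:,:,::-1])
E
```

```text
5.9833 [0.45906418 0.20475221 0.17955692] [[ 9.68423027e-01 -2.49312733e-01 -3.10761474e-05]
 [-2.49312724e-01 -9.68422937e-01 -4.25731913e-04]
 [ 7.60455330e-05  4.20036267e-04 -9.99999909e-01]] [-0.33489032 -0.18623453 -3.14767339] 0.01769421368518353
```

View pics/w2.png

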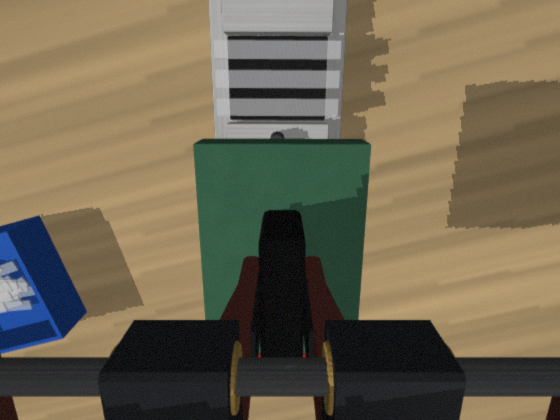

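The view shows the jig at (210–345, 0–140), partly hidden by the held cover, with the pin at about (278,136). I'll step sideways so the whole jig shows beside the cover.

Emit:
{"method": "drive_tool", "body": {
  "steps": [
    [[0, 0, 0], [0.007, 0.01, 0], 1],
    [[0, 0, 0], [0.011, 0.02, 0], 1],
    [[0, 0, 0], [0.014, 0.025, 0], 1],
    [[0, 0, 0], [0.014, 0.025, 0], 1],
    [[0, 0, 0], [0.014, 0.025, 0], 1],
    [[0, 0, 0], [0.014, 0.025, 0], 1],
    [[0, 0, 0], [0.01, 0.02, 0], 1],
    [[0, 0, 0], [0.006, 0.01, 0], 1],
    [[0, 0, 0], [0, 0, 0], 1],
    [[0, 0, 0], [0, 0, 0], 1]
  ]
}}

```text
clock: 6.87
position: [0.5062, 0.0278, 0.1796]
tcp_rot: [[0.968, -0.25, -0.0], [-0.25, -0.968, 0.001], [-0.0, -0.0, -1.0]]
ft_force: [-0.3, -0.2, -3.9]
opening: 0.0175
gripper_force: 45.0
```

```bash
python3 - <<'E'
from h import *
s=telemetry.get_state();cal=eyes.get_calibration('wrist');p,d=eyes.get_image('wrist')
print(s['clock'],s['position'],s['tcp_rot'][:2])
np.savez('pics/w3.npz',p=p,d=d,pos=s['position'],R=s['tcp_rot']);cv2.imwrite('pics/w3.png',p[:,:,::-1])
E
```

```text
6.8667 [0.5062482  0.0278147  0.17955031] [[ 9.68329609e-01 -2.49675060e-01 -3.63914924e-04]
 [-2.49674834e-01 -9.68329566e-01  5.73667057e-04]]
```

View pics/w3.png

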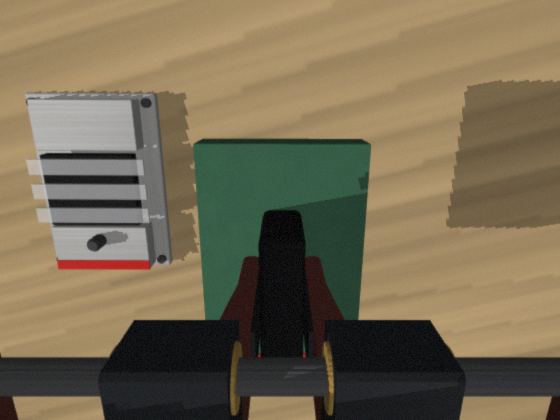

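```bash
cat > m3.py <<'E'
from h import *
f=np.load('pics/w3.npz');p,d=f['p'],f['d'];cal=eyes.get_calibration('wrist')
def rect(P):
    r=cv2.minAreaRect((P[:,:2]*1000).astype(np.float32));return np.round(r[0],1),np.round(r[1],1),round(r[2],2)
v,u=np.nonzero(mask(p,'red',(40,250,165,280)));P=pts(d,cal,np.c_[u,v]);print('red',len(u),'z',np.median(P[:,2]).round(4),rect(ray(cal,np.c_[u,v],.028)))
def band(roi,lo,hi):
    x0,y0,x1,y1=roi;V,U=np.mgrid[y0:y1,x0:x1];uv=np.c_[U.ravel(),V.ravel()];uv=uv[d[uv[:,1],uv[:,0]]>0];P=pts(d,cal,uv);k=(P[:,2]>lo)&(P[:,2]<hi);return uv[k],P[k]
for n,roi,lo,hi,h in(('far block',(20,90,175,156),.022,.032,.028),('base',(20,85,180,275),.005,.014,.01),('near block',(20,218,175,275),.024,.032,.028),('pin',(80,225,115,258),.037,.05,.043)):
    uv,P=band(roi,lo,hi);m=np.zeros(d.shape,np.uint8);m[uv[:,1],uv[:,0]]=1
    if n!='pin': m=cv2.morphologyEx(m,cv2.MORPH_OPEN,np.ones((3,3)))
    V,U=np.nonzero(m);Q=ray(cal,np.c_[U,V],h);print(n,len(U),'uv',(U.mean().round(1),V.mean().round(1)),'z',np.median(P[:,2]).round(4),rect(Q),'mean',Q[:,:2].mean(0).round(4))
# held cover top
m=mask(p,'green',(180,135,390,316));V,U=np.nonzero(m);P=pts(d,cal,np.c_[U,V]);zt=f['pos'][2]-.029+.022-.0005
k=abs(P[:,2]-np.median(P[:,2]))<.004;print('cover z',np.median(P[:,2]),'expect',zt)
T=(P[k]-f['pos'])@f['R'];T=T[:,:2]*1000
e=[]
for x in range(15,60,5):
    w=T[abs(T[:,0]-x)<1.0][:,1]; e.append((x,w.min(),w.max()))
e=np.array(e);mid=(e[:,1]+e[:,2])/2;print('width',(e[:,2]-e[:,1]).round(1),'mid fit',np.polyfit(e[:,0],mid,1),'front x',np.percentile(T[:,0],[99,99.9,100]))
E
python3 m3.py
```

```text
red 789 z 0.0295 (array([484.4, 204.7]), array([84.6,  8.8]), 74.83)
far block 5423 uv (np.float64(84.6), np.float64(124.3)) z 0.0285 (array([603.5, 171.5]), array([86.2, 44.9]), 75.62) mean [0.6058 0.1705]
base 3858 uv (np.float64(138.2), np.float64(162.2)) z 0.0104 (array([553. , 184.4]), array([110.8, 158.4]), 75.62) mean [0.5624 0.1467]
near block 3887 uv (np.float64(102.7), np.float64(247.4)) z 0.0287 (array([500.9, 199.3]), array([86.5, 43.1]), 75.64) mean [0.5005 0.1985]
pin 174 uv (np.float64(94.4), np.float64(244.1)) z 0.0427 (array([509.4, 195.1]), array([12.8, 12.8]), 67.33) mean [0.5095 0.1951]
cover z 0.1724482203666635 expect 0.17205031493578252
width [78.8 78.9 78.5 78.7 78.8 79.  78.7 79.2 78.8] mid fit [ 1.16095613e-03 -1.79904803e+00] front x [63.52181134 63.66881852 63.78169166]
```

```bash
cat >> m3.py <<'E'
print('---')
for lo in(.0405,.0415,.0422):
    uv,P=band((80,225,115,258),lo,.05);Q=ray(cal,uv,.043);print('pin',len(uv),rect(Q),Q[:,:2].mean(0).round(4))
x=np.array([np.cos(np.radians(-14.5)),np.sin(np.radians(-14.5))])
c=cv2.resize(p[80:290,15:185],None,fx=3,fy=3,interpolation=cv2.INTER_CUBIC)[:600];cv2.imwrite('pics/j3.png',c[:,:,::-1])
E
python3 m3.py|sed -n '/---/,$p'
```

```text
---
pin 140 (array([509. , 196.3]), array([11.2, 11.6]), 23.63) [0.5092 0.1962]
pin 123 (array([509. , 196.6]), array([10.6, 10.7]), 4.55) [0.5091 0.1966]
pin 106 (array([508.7, 196.8]), array([10. , 10.3]), 4.55) [0.5089 0.197 ]
```

View pics/j3.png

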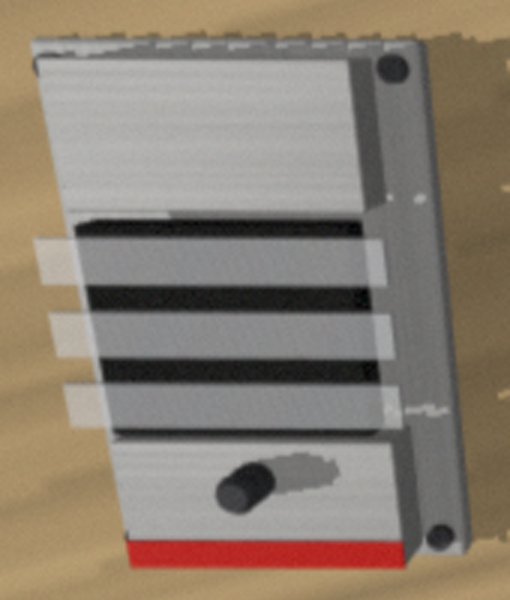

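The crop shows the pin top at crop (235,495), i.e. full-frame (93.3,245), and the block-top outer corners at crop (38,60), (348,60), (405,568) and (130,568). I'll use the four corners for yaw and centre.

```bash
python3 - <<'E'
from h import *
cal=eyes.get_calibration('wrist')
uv=np.array([[38,60],[348,60],[405,568],[130,568]])/3+[15-1/3,80-1/3]
Q=ray(cal,uv,.028)[:,:2]*1000;print(Q.round(1),Q.mean(0).round(1))
a=lambda v:np.degrees(np.arctan2(v[1],v[0]));l=np.linalg.norm
A,B,C,D=Q
for v,o in((A-D,0),(B-C,0),(A-B,90),(D-C,90)):print(l(v).round(1),(a(v)-o).round(2))
print('pin',ray(cal,[93,244.7],.043)[:,:2]*1000)
E
```

```text
[[635.3 207.2]
 [614.7 126.8]
 [469.8 164.8]
 [490.8 246.9]] [552.6 186.4]
149.8 -15.36
149.8 -14.68
83.0 -14.38
84.8 -14.36
pin [[509.32333399 196.50027181]]
```

Emit:
{"method": "drive_tool", "body": {
  "steps": [
    [[0, 0, 0.2], [0, -0.01, 0], 1],
    [[0, 0, 0], [0.001, -0.02, 0], 1],
    [[0, 0, 0], [0.001, -0.025, 0], 1],
    [[0, 0, 0], [0.001, -0.025, 0], 1],
    [[0, 0, 0], [0.001, -0.025, 0], 1],
    [[0, 0, 0], [0.001, -0.025, 0], 1],
    [[0, 0, 0], [0.001, -0.02, 0], 1],
    [[0, 0, 0], [0.0003, -0.0128, 0], 1],
    [[0, 0, 0], [0, 0, 0.01], 1],
    [[0, 0, 0], [0, 0, 0.015], 1]
  ]
}}

```text
clock: 7.75
position: [0.5536, 0.186, 0.1556]
tcp_rot: [[0.969, -0.249, 0.003], [-0.249, -0.969, 0.0], [0.003, -0.001, -1.0]]
ft_force: [0.7, -0.0, -2.2]
opening: 0.0172
gripper_force: 45.0
```

Emit:
{"method": "drive_tool", "body": {
  "steps": [
    [[0, 0, 0], [0, 0, 0.02], 1],
    [[0, 0, 0], [0, 0, 0.02], 1],
    [[0, 0, 0], [0, 0, 0.015], 1],
    [[0, 0, 0], [0, 0, 0.01], 1],
    [[0, 0, 0], [0, 0, 0.008], 1],
    [[0, 0, 0], [0, 0, 0.004], 1],
    [[0, 0, 0], [0, 0, 0], 1],
    [[0, 0, 0], [0, 0, 0], 1],
    [[0, 0, 0], [0, 0, 0], 1],
    [[0, 0, 0], [0, 0, 0], 1]
  ]
}}

```text
clock: 8.58
position: [0.5538, 0.1847, 0.0789]
tcp_rot: [[0.968, -0.251, 0.002], [-0.251, -0.968, 0.001], [0.002, -0.001, -1.0]]
ft_force: [0.4, -0.7, -3.4]
opening: 0.0178
gripper_force: 45.0
```

```bash
python3 - <<'E'
from h import *
s=telemetry.get_state();print(s['clock'],s['position'].round(5),np.degrees(np.arctan2(s['tcp_rot'][1][0],s['tcp_rot'][0][0])),s['ft_force'],s['torque'])
for n,(x0,y0,x1,y1) in dict(side=(250,190,345,290),wrist=(150,90,420,310)).items():
    p,d=eyes.get_image(n); np.savez(f'pics/{n}4.npz',p=p,d=d)
    if n=='side': c=cv2.resize(p[y0:y1,x0:x1],(560,590),interpolation=cv2.INTER_CUBIC);cv2.imwrite('pics/s4.png',c[:,:,::-1])
E
```

```text
8.5833 [0.55378 0.18465 0.07888] -14.545494377276158 [ 0.42932973 -0.69739486 -3.39168901] [ 0.03653468  0.01605973 -0.0173565 ]
```

View pics/s4.png

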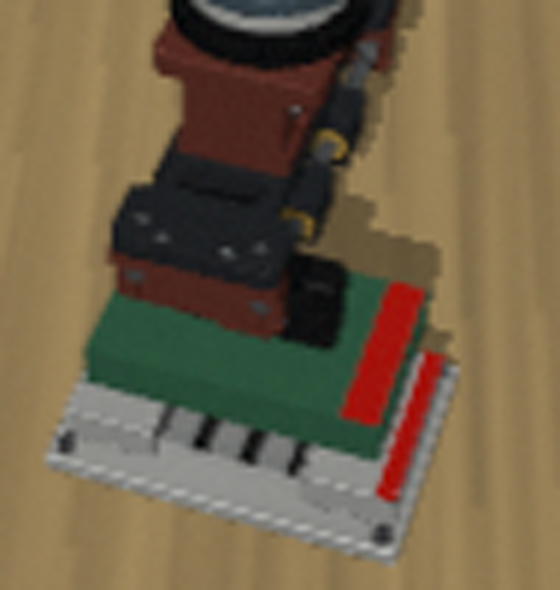

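The side view shows the cover poised squarely over the jig, red band beside red band. I'll make a small trim and lower it close to the pin.

Emit:
{"method": "drive_tool", "body": {
  "steps": [
    [[0, 0, 0.1], [-0.0003, 0.0005, 0.001], 1],
    [[0, 0, 0], [0, 0, 0.001], 1],
    [[0, 0, 0], [0, 0, 0.001], 1],
    [[0, 0, 0], [0, 0, 0.001], 1],
    [[0, 0, 0], [0, 0, 0], 1],
    [[0, 0, 0], [0, 0, 0], 1],
    [[0, 0, 0], [0, 0, 0], 1],
    [[0, 0, 0], [0, 0, 0], 1],
    [[0, 0, 0], [0, 0, 0], 1],
    [[0, 0, 0], [0, 0, 0], 1]
  ]
}}

```text
clock: 9.52
position: [0.5528, 0.1841, 0.0737]
tcp_rot: [[0.968, -0.253, 0.0], [-0.253, -0.968, 0.0], [0.0, -0.0, -1.0]]
ft_force: [0.4, 1.0, -2.6]
opening: 0.0182
gripper_force: 45.0
```

Emit:
{"method": "drive_tool", "body": {
  "steps": [
    [[0, 0, 0], [0, 0, 0.0007], 1],
    [[0, 0, 0], [0, 0, 0.0007], 1],
    [[0, 0, 0], [0, 0, 0.0007], 1],
    [[0, 0, 0], [0, 0, 0.0007], 1],
    [[0, 0, 0], [0, 0, 0.0007], 1],
    [[0, 0, 0], [0, 0, 0], 1],
    [[0, 0, 0], [0, 0, 0], 1],
    [[0, 0, 0], [0, 0, 0], 1],
    [[0, 0, 0], [0, 0, 0], 1],
    [[0, 0, 0], [0, 0, 0], 1]
  ]
}}

```text
clock: 10.35
position: [0.5529, 0.1841, 0.0702]
tcp_rot: [[0.968, -0.253, 0.0], [-0.253, -0.968, 0.0], [0.0, -0.0, -1.0]]
ft_force: [0.0, 0.5, -2.6]
opening: 0.0179
gripper_force: 45.0
```

The underside is now at about 40.6 mm, below the pin top, with no contact force. It looks like it's entering the hole, so I'll keep going.

Emit:
{"method": "drive_tool", "body": {
  "steps": [
    [[0, 0, 0], [0, 0, 0.0005], 1],
    [[0, 0, 0], [0, 0, 0.0005], 1],
    [[0, 0, 0], [0, 0, 0.0005], 1],
    [[0, 0, 0], [0, 0, 0.0005], 1],
    [[0, 0, 0], [0, 0, 0.0005], 1],
    [[0, 0, 0], [0, 0, 0.0005], 1],
    [[0, 0, 0], [0, 0, 0], 1],
    [[0, 0, 0], [0, 0, 0], 1],
    [[0, 0, 0], [0, 0, 0], 1],
    [[0, 0, 0], [0, 0, 0], 1]
  ]
}}

```text
clock: 11.18
position: [0.5531, 0.184, 0.0673]
tcp_rot: [[0.967, -0.253, 0.001], [-0.253, -0.967, 0.0], [0.001, -0.0, -1.0]]
ft_force: [4.2, -1.1, -1.3]
opening: 0.018
gripper_force: 45.0
```

It's in the bore. The pin pushes the cover toward +x with 4 N, so I'll yield that way and lower further.

Emit:
{"method": "drive_tool", "body": {
  "steps": [
    [[0, 0, 0], [0.0004, 0, 0], 1],
    [[0, 0, 0], [0.0003, 0, 0], 1],
    [[0, 0, 0], [0, 0, 0.0005], 1],
    [[0, 0, 0], [0, 0, 0.0005], 1],
    [[0, 0, 0], [0, 0, 0.0005], 1],
    [[0, 0, 0], [0, 0, 0.0005], 1],
    [[0, 0, 0], [0, 0, 0], 1],
    [[0, 0, 0], [0, 0, 0], 1],
    [[0, 0, 0], [0, 0, 0], 1],
    [[0, 0, 0], [0, 0, 0], 1]
  ]
}}

```text
clock: 12.02
position: [0.5533, 0.1839, 0.0649]
tcp_rot: [[0.968, -0.253, -0.0], [-0.253, -0.968, -0.0], [-0.0, 0.0, -1.0]]
ft_force: [2.5, -0.4, -3.4]
opening: 0.018
gripper_force: 45.0
```

Emit:
{"method": "drive_tool", "body": {
  "steps": [
    [[0, 0, 0], [0.0004, 0, 0.0005], 1],
    [[0, 0, 0], [0.0001, 0, 0.0005], 1],
    [[0, 0, 0], [0, 0, 0.0005], 1],
    [[0, 0, 0], [0, 0, 0.0005], 1],
    [[0, 0, 0], [0, 0, 0.0005], 1],
    [[0, 0, 0], [0, 0, 0.0005], 1],
    [[0, 0, 0], [0, 0, 0.0005], 1],
    [[0, 0, 0], [0, 0, 0], 1],
    [[0, 0, 0], [0, 0, 0], 1],
    [[0, 0, 0], [0, 0, 0], 1]
  ]
}}

```text
clock: 12.85
position: [0.5539, 0.1839, 0.0618]
tcp_rot: [[0.968, -0.253, -0.0], [-0.253, -0.968, 0.0], [-0.0, -0.0, -1.0]]
ft_force: [-2.8, -1.2, 3.1]
opening: 0.0179
gripper_force: 45.0
```

```bash
python3 -c "
from h import *
s=telemetry.get_state();print(s['position'],s['tcp_rot'].round(4) if hasattr(s['tcp_rot'],'round') else s['tcp_rot'],s['ft_force'],s['torque'],s['gripper_force'])"
```

```text
[0.55385732 0.18386491 0.06184324] [[ 9.675e-01 -2.528e-01 -0.000e+00]
 [-2.528e-01 -9.675e-01  1.000e-04]
 [-1.000e-04 -1.000e-04 -1.000e+00]] [-2.82042732 -1.22827438  3.13888126] [0.01307239 0.63772388 0.02489479] 44.98529255390167
```

Emit:
{"method": "drive_tool", "body": {
  "steps": [
    [[0, 0, 0], [-0.0003, 0, 0.0005], 1],
    [[0, 0, 0], [0, 0, 0.0005], 1],
    [[0, 0, 0], [0, 0, 0.0005], 1],
    [[0, 0, 0], [0, 0, 0.0005], 1],
    [[0, 0, 0], [0, 0, 0.0005], 1],
    [[0, 0, 0], [0, 0, 0.0005], 1],
    [[0, 0, 0], [0, 0, 0.0005], 1],
    [[0, 0, 0], [0, 0, 0], 1],
    [[0, 0, 0], [0, 0, 0], 1],
    [[0, 0, 0], [0, 0, 0], 1]
  ]
}}

```text
clock: 13.68
position: [0.5538, 0.1839, 0.0588]
tcp_rot: [[0.968, -0.253, 0.001], [-0.253, -0.968, 0.0], [0.001, -0.0, -1.0]]
ft_force: [-2.8, -0.4, 5.3]
opening: 0.0178
gripper_force: 45.0
```

Emit:
{"method": "drive_tool", "body": {
  "steps": [
    [[0, 0, 0], [-0.0003, 0, 0.0005], 1],
    [[0, 0, 0], [0, 0, 0.0005], 1],
    [[0, 0, 0], [0, 0, 0.0005], 1],
    [[0, 0, 0], [0, 0, 0.0002], 1],
    [[0, 0, 0], [0, 0, 0], 1],
    [[0, 0, 0], [0, 0, 0], 1],
    [[0, 0, 0], [0, 0, 0], 1],
    [[0, 0, 0], [0, 0, 0], 1],
    [[0, 0, 0], [0, 0, 0], 1],
    [[0, 0, 0], [0, 0, 0], 1]
  ]
}}

```text
clock: 14.52
position: [0.5538, 0.1839, 0.0576]
tcp_rot: [[0.967, -0.253, 0.002], [-0.253, -0.967, 0.0], [0.001, -0.0, -1.0]]
ft_force: [-2.2, -1.9, 8.9]
opening: 0.0179
gripper_force: 45.0
```

Emit:
{"method": "drive_tool", "body": {
  "steps": [
    [[0, 0, 0], [-0.0002, 0, 0.0003], 1],
    [[0, 0, 0], [0, 0, 0.0003], 1],
    [[0, 0, 0], [0, 0, 0.0003], 1],
    [[0, 0, 0], [0, 0, 0.0001], 1],
    [[0, 0, 0], [0, 0, 0], 1],
    [[0, 0, 0], [0, 0, 0], 1],
    [[0, 0, 0], [0, 0, 0], 1],
    [[0, 0, 0], [0, 0, 0], 1],
    [[0, 0, 0], [0, 0, 0], 1],
    [[0, 0, 0], [0, 0, 0], 1]
  ]
}}

```text
clock: 15.35
position: [0.5539, 0.1839, 0.0576]
tcp_rot: [[0.967, -0.253, 0.002], [-0.253, -0.967, 0.0], [0.002, -0.001, -1.0]]
ft_force: [-3.8, -2.0, 11.3]
opening: 0.0175
gripper_force: 45.0
```

```bash
python3 -c "
from h import *
s=telemetry.get_state();print(s['position'],np.array(s['tcp_rot']).round(4),s['ft_force'],s['torque'])"
```

```text
[0.55386839 0.18389715 0.05755552] [[ 9.675e-01 -2.530e-01  2.400e-03]
 [-2.530e-01 -9.675e-01  2.000e-04]
 [ 2.300e-03 -8.000e-04 -1.000e+00]] [-3.82752915 -2.04561283 11.32327652] [-0.37455298  1.05651186 -0.01970158]
```

Home height is reached (z stalls at 57.6 mm, force rising). The far end reads about 0.13° high, so I'll level it and press more firmly.

Emit:
{"method": "drive_tool", "body": {
  "steps": [
    [[0, -0.1, 0], [-0.0003, 0, 0.0004], 1],
    [[0, -0.1, 0], [-0.0003, 0, 0.0004], 1],
    [[0, -0.05, 0], [0, 0, 0.0004], 1],
    [[0, 0, 0], [0, 0, 0.0004], 1],
    [[0, 0, 0], [0, 0, 0.0004], 1],
    [[0, 0, 0], [0, 0, 0], 1],
    [[0, 0, 0], [0, 0, 0], 1],
    [[0, 0, 0], [0, 0, 0], 1],
    [[0, 0, 0], [0, 0, 0], 1],
    [[0, 0, 0], [0, 0, 0], 1]
  ]
}}

```text
clock: 16.18
position: [0.5538, 0.1839, 0.0575]
tcp_rot: [[0.967, -0.253, 0.0], [-0.253, -0.967, 0.001], [-0.0, -0.001, -1.0]]
ft_force: [-7.0, -3.5, 18.4]
opening: 0.0177
gripper_force: 45.0
```

```bash
python3 -c "
from h import *
s=telemetry.get_state();print(s['position'],np.array(s['tcp_rot']).round(4),s['ft_force'],s['torque'])"
```

```text
[0.5538239  0.18389205 0.05750591] [[ 9.675e-01 -2.530e-01  2.000e-04]
 [-2.530e-01 -9.675e-01  1.100e-03]
 [-1.000e-04 -1.100e-03 -1.000e+00]] [-7.04376675 -3.47996703 18.4144095 ] [-0.7050438   1.25784366 -0.0069023 ]
```

Emit:
{"method": "drive_tool", "body": {
  "steps": [
    [[0, 0, 0], [-0.0004, 0.0002, 0], 1],
    [[0, 0, 0], [-0.0004, 0.0002, 0], 1],
    [[0, 0, 0], [-0.0004, 0.0002, 0.0002], 1],
    [[0, 0, 0], [0, 0, 0.0002], 1],
    [[0, 0, 0], [0, 0, 0], 1],
    [[0, 0, 0], [0, 0, 0], 1],
    [[0, 0, 0], [0, 0, 0], 1],
    [[0, 0, 0], [0, 0, 0], 1],
    [[0, 0, 0], [0, 0, 0], 1],
    [[0, 0, 0], [0, 0, 0], 1]
  ]
}}

```text
clock: 17.02
position: [0.5539, 0.1839, 0.0575]
tcp_rot: [[0.967, -0.253, 0.003], [-0.253, -0.967, 0.002], [0.003, -0.003, -1.0]]
ft_force: [-1.3, -1.9, 18.4]
opening: 0.0179
gripper_force: 45.0
```

```bash
python3 - <<'E'
from h import *
s=telemetry.get_state();print(s['clock'],s['position'],np.array(s['tcp_rot']).round(4),s['ft_force'],s['torque'])
p,d=eyes.get_image('side');cal=eyes.get_calibration('side');roi=(255,225,335,285)
m=mask(p,'green',roi);v,u=np.nonzero(m);P=pts(d,cal,np.c_[u,v]);print('green z',np.percentile(P[:,2],[25,50,75,95]))
m=mask(p,'red',roi);n,l,st,ce=cv2.connectedComponentsWithStats(m.astype(np.uint8))
for i in range(1,n):
    if st[i,4]>15:v,u=np.nonzero(l==i);P=pts(d,cal,np.c_[u,v]);print('red',st[i],np.median(P,0).round(4))
w,dw=eyes.get_image('wrist');cw=eyes.get_calibration('wrist')
m=mask(w,'green',(180,135,390,316));v,u=np.nonzero(m);P=pts(dw,cw,np.c_[u,v]);k=abs(P[:,2]-np.median(P[:,2]))<.005;A=np.c_[P[k][:,:2]-s['position'][:2],np.ones(k.sum())];print('wrist cover top plane',np.linalg.lstsq(A,P[k][:,2],rcond=None)[0],np.median(P[:,2]))
c=np.hstack([cv2.resize(p[190:290,250:345],(400,420),interpolation=cv2.INTER_CUBIC),w[:,150:410][:, :]]);cv2.imwrite('pics/f5.png',c[:,:,::-1])
E
```

```text
17.0167 [0.55385166 0.1839121  0.05750161] [[ 0.9674 -0.2532  0.0035]
 [-0.2532 -0.9674  0.0019]
 [ 0.0029 -0.0027 -1.    ]] [-1.31946199 -1.91029995 18.35776317] [-0.68845235  0.78158906  0.02150155]
green z [0.04331771 0.04822832 0.04955177 0.05132216]
red [272 240  25  12  98] [0.574  0.2639 0.1475]
red [307 243  15  24 166] [0.4994 0.2017 0.0499]
red [314 249  11  26  97] [0.4853 0.2048 0.0281]
wrist cover top plane [-0.00100224  0.00038079  0.05046183] 0.05043879028190326
```

View pics/f5.png

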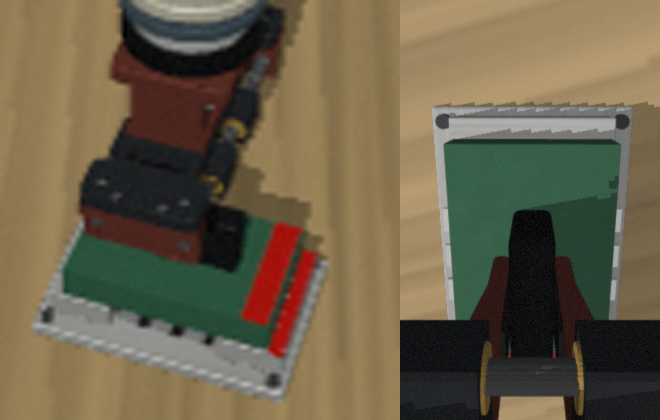

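The cover top reads 50 mm in both cameras, so it is home and red end is over red end. I'll take out the last bit of tilt while pressing slightly more.

Emit:
{"method": "drive_tool", "body": {
  "steps": [
    [[-0.1, -0.1, 0], [0, 0, 0.0003], 1],
    [[-0.1, -0.1, 0], [0, 0, 0.0003], 1],
    [[0, -0.1, 0], [0, 0, 0.0003], 1],
    [[0, 0, 0], [0, 0, 0.0003], 1],
    [[0, 0, 0], [0, 0, 0], 1],
    [[0, 0, 0], [0, 0, 0], 1],
    [[0, 0, 0], [0, 0, 0], 1],
    [[0, 0, 0], [0, 0, 0], 1],
    [[0, 0, 0], [0, 0, 0], 1],
    [[0, 0, 0], [0, 0, 0], 1]
  ]
}}

```text
clock: 17.95
position: [0.5538, 0.1839, 0.0575]
tcp_rot: [[0.967, -0.253, -0.002], [-0.253, -0.967, 0.0], [-0.002, 0.0, -1.0]]
ft_force: [-6.5, -3.0, 23.2]
opening: 0.018
gripper_force: 45.0
```

```bash
python3 -c "
from h import *
s=telemetry.get_state();print(s['position'],np.array(s['tcp_rot']).round(4),s['ft_force'],s['torque'])"
```

```text
[0.55376646 0.18389831 0.05752605] [[ 9.674e-01 -2.532e-01 -2.000e-03]
 [-2.532e-01 -9.674e-01  1.000e-04]
 [-2.000e-03  4.000e-04 -1.000e+00]] [-6.51119566 -2.95039238 23.21570838] [-0.51850142  0.76724019 -0.05278449]
```

Emit:
{"method": "drive_tool", "body": {
  "steps": [
    [[0, 0.1, 0], [-0.0002, 0, 0], 1],
    [[0, 0, 0], [0, 0, 0], 1],
    [[0, 0, 0], [0, 0, 0], 1],
    [[0, 0, 0], [0, 0, 0], 1],
    [[0, 0, 0], [0, 0, 0], 1],
    [[0, 0, 0], [0, 0, 0], 1],
    [[0, 0, 0], [0, 0, 0], 1],
    [[0, 0, 0], [0, 0, 0], 1],
    [[0, 0, 0], [0, 0, 0], 1],
    [[0, 0, 0], [0, 0, 0], 1]
  ]
}}

```text
clock: 18.78
position: [0.5538, 0.1839, 0.0575]
tcp_rot: [[0.967, -0.253, 0.0], [-0.253, -0.967, -0.0], [0.0, 0.0, -1.0]]
ft_force: [-5.4, -3.0, 22.3]
opening: 0.0175
gripper_force: 45.0
```

```bash
python3 -c "
from h import *
from cell import hand_in
s=telemetry.get_state();R=np.array(s['tcp_rot']);print(s['position'],R.round(4),s['ft_force'],s['torque'])
if abs(R[2,0])<.0025 and abs(R[2,1])<.0025 and 15<s['ft_force'][2]<30: print(hand_in())"
```

```text
[0.5538336  0.18390105 0.05753315] [[ 9.674e-01 -2.533e-01  2.000e-04]
 [-2.533e-01 -9.674e-01 -3.000e-04]
 [ 3.000e-04  3.000e-04 -1.000e+00]] [-5.38578477 -3.03365435 22.31846956] [-0.49083524  0.84929605 -0.01574763]
the job is handed in; nothing more can be done
None
```

The green cover is on the jig, red end over red end, with its hole over the pin; I handed it in at about 19 s still gripped, level and pressed fully home at about 22 N, and never touched the tray, bottle or brush.

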